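# Check the spindle thread with the pitch comb

### The job

Take the coarse pitch comb (five teeth, flat rectangular grip) from its wooden rack, set its teeth down along the top of the clamped screw and find by feel, gently, the place where all the teeth drop into the thread. Check that it sits flat by pressing it lightly home for about a second, then put it back upright in its rack slot and let go. Leave the finer comb and the other things alone.

Things in the scene. Friction and masses are not known exactly. Their poses are not given: they have to be found in the camera images.
- comb: The coarse pitch comb to use: upright steel leaf 52 mm long (its x), 5 mm thick (y), 0.09 kg, with five tapered teeth along its lower edge and an aluminium grip block on top, 36 mm (x) by 14 mm (y), from 38 to 68 mm above the tooth tips: pinch it across its 14 mm. Same either way round. Origin: middle of the row of tooth tips; z up to the grip.
- comb_end_a (a point): tip of the comb's end tooth at comb x = -20 mm. Teeth: pitch 10 mm, 5 mm long, flat tips 2.6 mm wide, 5.3 mm wide at the root.
- comb_end_b (a point): tip of the comb's end tooth at comb x = +20 mm
- comb_fine: The other comb, same leaf but with seven smaller teeth, pitch 7 mm, and a round upright grip 20 mm across, to 68 mm above its tips: it does not fit this screw and is left alone in its slot. Origin: middle of its tooth tips.
- rack: Fixed wooden rack, 90 mm (x) by 140 mm (y). Two slots along its x, centred at y = -36 and +36 mm; either comb may be in either. Slots are 58 mm long, 9 mm wide, floor 10 mm and rim 32 mm above the bench; a comb stands on its end teeth on the slot floor (recessed at mid length), its x along the slot. Origin: centre of the underside.
- stand: Fixed stand holding a steel screw level along its x: base 226 x 80 x 12 mm, end blocks 16 mm thick with tops 56 mm above the bench, centred at x = -102 and +102 mm. The screw (crest diameter 40 mm, axis 45 mm above the bench) is clamped tight, but at another axial place each time, so that where within a pitch its grooves lie is not known. Origin: centre of the underside.
- thread_top (a point): point fixed to the stand, above the screw's axis at mid length, at crest height (65 mm above the bench), not tied to a crest or groove. Thread at least from x = -75 to +75 mm: ring grooves, pitch 10 mm, 4.3 mm deep, 5.9 mm wide at the mouth, 3.6 mm at the flat bottom. Teeth fully home: tips about 4 mm below crests, 0.5 mm play each way. Over 25 N between comb and screw harms the comb.
- jar: white plastic jar, 60 mm wide, 130 mm high, bystander; origin at its underside
- amber: small amber glass jar with black cap, 56 mm wide, 95 mm high, bystander; origin at its underside
- weight: knobbed brass balance weight, 44 mm wide, 56 mm high, bystander; origin at its underside
Things that resemble listed ones, but are neither listed nor needed, are in the scene too. What is shaped like the comb but blue or yellow is not meant.

How it is judged:
On the way, in this order (a step that is already met when the one before it is completed fails the run):
1. the coarse comb is lifted out of the rack (z of comb in the frame of rack above 0.035 m and contact force between comb and rack below 0.1 N), for 0.1 s.
2. the comb sits flat in the thread: both end teeth at least 3 mm below crest height, over the axis, leaf upright, pressed with more than 1 N, for 0.6 s (z of each of comb_end_a, comb_end_b in the frame of thread_top below -0.003 m and x of comb_end_a in the frame of thread_top between -0.075 and 0.075 m and y of comb_end_a in the frame of thread_top between -0.005 and 0.005 m and x of comb_end_b in the frame of thread_top between -0.075 and 0.075 m and y of comb_end_b in the frame of thread_top between -0.005 and 0.005 m and angle between comb's own z axis and vertical below 0.12 rad and contact force between comb and stand above 1 N), for 0.6 s.
At the end, for the whole second after the job is handed in: The coarse comb stands at rest in a rack slot on its teeth: within 6 mm of the slot's middle along it and 5 mm across it, tips no more than 2.5 mm above the slot floor, within 0.2 rad of upright, released (x of comb in the frame of rack between -0.006 and 0.006 m and (y of comb in the frame of rack between 0.031 and 0.041 m or y of comb in the frame of rack between -0.041 and -0.031 m) and z of comb in the frame of rack below 0.0125 m and angle between comb's own z axis and vertical below 0.2 rad and linear speed of comb below 0.01 m/s and contact force between comb and the fingers below 0.05 N); the robot touches nothing.
It fails at once if the comb is pressed on the screw or stand with more than 25 N (contact force between comb and stand above 25 N).
It fails at once if the fine comb is shifted more than 8 mm (distance of comb_fine from where it was at the start of the episode above 0.008 m).
It fails at once if a bystander is shifted more than 15 mm (distance of any of jar, amber, weight from where it was at the start of the episode above 0.015 m).
It also fails if it takes over 61 s, if anything falls off the work surface, if the arm or the gripper's body presses on something with over 40 N, if the wrist force passes 120 N, or if a joint passes its speed limit or range.

### The arm

A 7-joint arm with a two-finger parallel gripper is mounted at the origin on the work surface. World frame = base frame: x ahead of the robot, y to its left, z up, the work surface at z = 0. Lengths are in m, angles in rad, forces in N, time in s.
With the tool pointing down it reaches from about 0.35 to 0.9 m from the base axis. Payload 19.9 kg.
Tool frame: the origin (TCP) lies midway between the tips of the shut fingers; the grasp point (between the pads) lies 19 mm behind it (bot.grip_depth is the distance from the TCP to the grasp point, in m); z points along the fingers, y is the direction in which the jaws open and shut (so a half turn about z gives the same grasp; the last joint's range is limited). The gripper opens to 85 mm and grips with 20 to 120 N. Pads are 22 mm wide; open, the fingers measure 114 mm over their backs; the gripper's body (76 mm by 85 mm) begins 54 mm behind the grasp point. The pads swing forward as they close: fully open they stand 13 mm farther back than shut.
Start: joints at [-1.325, 0.417, -0.01, 1.614, 0.005, 1.111, -0.053], TCP at [0.177, 0.599, 0.231] pointing down, gripper open.
Joint ranges: [-2.81, 2.81], [-0.39, 2.02], [-1.27, 1.25], [0.06, 2.57], [-1.19, 4.33], [0.19, 2], [-2.82, 2.82]. Speed limits (rad/s): [1.89, 1.89, 2.39, 2.39, 3.01, 3.01, 3.01].

### API

Orientations are given as a rotation vector (axis times angle).
In Python, from workcell import sensors, viewer, bot gives the robot as it stands.
- The arm moves only by the shell command python3 -m creep 'ROWS' [FORCE]. ROWS is JSON, a list of rows, each a list of 7 numbers: the finger opening in mm, from 0 to 85.4, then the shift along the tool's x, y, z in mm, then the turn, a rotation vector about the tool's x, y, z in degrees. A call has 1 to 12 rows; each row is the pose to reach, as a shift and turn from the pose commanded when the call began, along the tool's axes at that moment; what a row does not reach only later rows make up. A row lasts 1/12 s, in which the tool goes at most 41.7 mm and 7.16 degrees, less where a joint would pass 70% of its speed; a pose out of reach is approached as far as the arm can. A call with a gripper value outside its range is refused whole. The fingers move at their own pace and stop on an object; FORCE is the grip in N (left out, the last holds). Time passes only in rows, so rows that repeat a pose let the fingers close. It gives the time, the measured TCP pose, the force and the opening at its end, in the units of the state.
- sensors.state(): the state, without advancing time (a new reading comes with each control period).
- viewer.grab_frame(name): name is "scene" or "top" or "wrist"; returns the picture (384x512x3 uint8, red, green, blue); there is no depth.
- viewer.camera_model(name): a dict with "mtx" (3x3 intrinsics, pixels), "R" (3x3) and "t" (3): a world point X has camera coordinates R X + t. Camera axes: x right, y down, z forward; pixel columns grow to the right and rows downward; lengths in m; the calibration is good to about 2 mm. A picture is of the moment at which its call begins: read the wrist's pose just before it. camera_model takes no time and is no camera call; for the wrist camera it gives the pose at the moment of the call.
- bot.sign_off(): hands the job in, once; it reports no verdict.
The state is a dict: "time_s": time; "joint_pos": joint angles; "qd": joint speeds; "joint_torque": joint torques, N m; "tcp_pos": TCP position; "tcp_rot": TCP orientation; "contact_force": force on the tool from outside, world axes, zero at the start; "ft_torque": the same for the moment, N m; "finger_gap": opening from 0.0 (shut) to 1.0 (fully open).
Only numpy, scipy, OpenCV 4.12 (cv2) and the standard library are available. Lean on these libraries where they do the work, as an engineer would, in place of code of your own. Each camera call takes 0.05 s, during which the arm holds its last target.

## Working session

There is one attempt and no reset: what is moved stays moved. The work goes in short steps, Python scripts to look and compute and a shell command to move; the robot and the scene stay as the last step left them, time stands still between calls to the robot, and variables do not carry over. Pictures are saved under pics/ and viewed, and the job is handed in when it is done.

```bash
ls; mkdir -p pics
python3 - <<'E'
from workcell import sensors, viewer, bot
import cv2
print(sensors.state())
for n in("scene","top","wrist"):
    m=viewer.camera_model(n); print(n,m)
    cv2.imwrite(f"pics/{n}0.png",viewer.grab_frame(n)[:,:,::-1])
E
```

```text
pics
{'time_s': 0.0, 'joint_pos': array([-1.32550428,  0.41798878, -0.01032336,  1.61419914,  0.00472866,
        1.11069518, -0.05297633]), 'qd': array([ 0.0001084 ,  0.00075142,  0.00068009,  0.00141183, -0.00217434,
       -0.00095953, -0.00071954]), 'joint_torque': array([ 2.70614819e-04, -8.64472890e+01,  6.79164436e-01, -4.34898269e+01,
        1.91188592e-02,  7.42457545e-03, -4.43299848e-05]), 'tcp_pos': array([0.17670273, 0.59912455, 0.23064045]), 'tcp_rot': array([-4.48840906e-01, -3.10929225e+00,  1.98716674e-03]), 'contact_force': array([ 0.08659989, -0.20725967,  0.39341937]), 'ft_torque': array([ 0.00127084, -0.00817049, -0.08318575]), 'finger_gap': 1.0008368891161152}
scene {'mtx': array([[380.82349023,   0.        , 253.88672584],
       [  0.        , 380.82349023, 190.12447271],
       [  0.        ,   0.        ,   1.        ]]), 'R': array([[-0.38684435,  0.92214054, -0.00287598],
       [ 0.63994188,  0.26621191, -0.72083674],
       [-0.66394716, -0.28069208, -0.69309893]]), 't': array([ 0.14553647, -0.33976248,  1.35085743])}
top {'mtx': array([[430.39940159,   0.        , 259.77191888],
       [  0.        , 430.39940159, 190.79065837],
       [  0.        ,   0.        ,   1.        ]]), 'R': array([[-2.96967064e-04, -9.99971379e-01,  7.55998013e-03],
       [-9.98448413e-01, -1.24470133e-04, -5.56843876e-02],
       [ 5.56837348e-02, -7.56478660e-03, -9.98419799e-01]]), 't': array([0.0622801 , 0.55278225, 1.10362172])}
wrist {'mtx': array([[332.05200286,   0.        , 253.84275758],
       [  0.        , 332.05200286, 196.97389252],
       [  0.        ,   0.        ,   1.        ]]), 'R': array([[ 0.28266219,  0.95921863, -0.00130682],
       [ 0.91300758, -0.26862647,  0.30701299],
       [ 0.29414153, -0.0879741 , -0.95170443]]), 't': array([-0.62401718, -0.0404102 ,  0.38023192])}
```

View pics/top0.png

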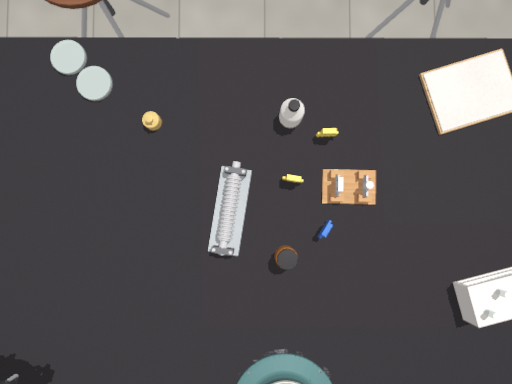

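View pics/scene0.png

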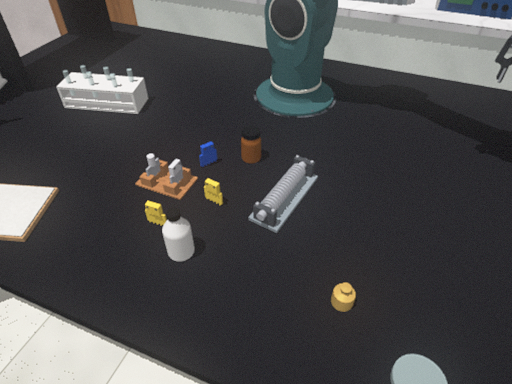

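View pics/wrist0.png

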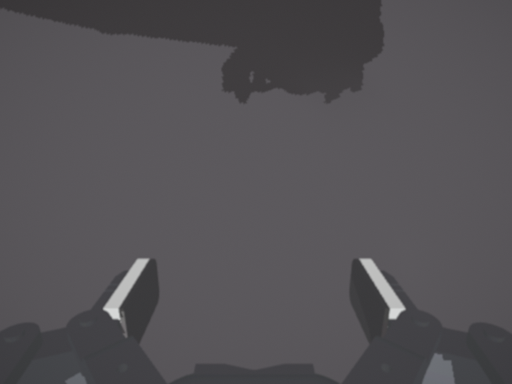

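The top view shows the wooden rack at about (349,187) holding two grips: (339,185), which looks rectangular, and (368,185), which looks round. The stand and screw are at about (230,210). There are yellow lookalikes at (328,132) and (293,179) and a blue one at (326,230). The white jar is at (292,113), the amber jar at (287,257) and the weight at (151,121). The wrist view shows only the bench.

Run:
```python
import cv2,numpy as np
t=cv2.imread("pics/top0.png");s=cv2.imread("pics/scene0.png")
a=cv2.resize(t[155:220,305:395],None,fx=7,fy=7,interpolation=cv2.INTER_CUBIC)
b=cv2.resize(t[155:265,200:260],None,fx=5,fy=5,interpolation=cv2.INTER_CUBIC)
c=cv2.resize(s[140:210,125:240],None,fx=6,fy=6,interpolation=cv2.INTER_CUBIC)
for n,i in(("a",a),("b",b),("c",c)): cv2.imwrite(f"pics/crop_{n}.png",i)
```

```text
(no output)
```

View pics/crop_a.png

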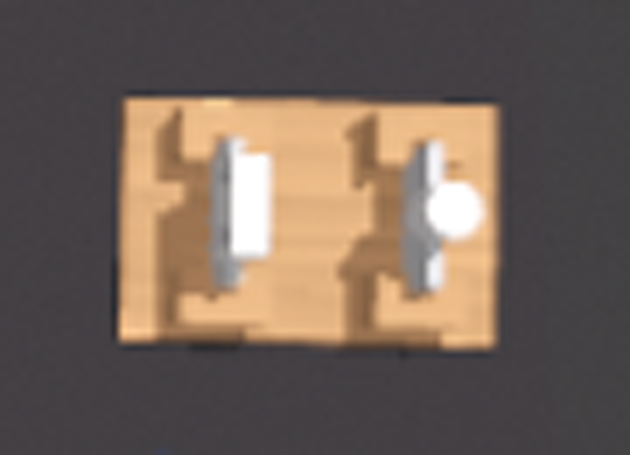

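View pics/crop_c.png

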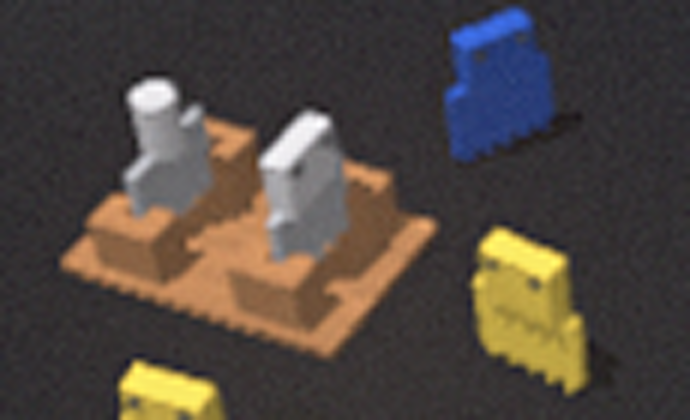

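View pics/crop_b.png

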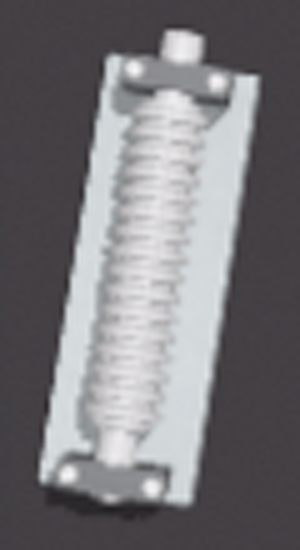

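In the crops, the left grip in the rack (top view 340,184) is flat and rectangular, so it is the coarse comb. The right grip (369,185) is round, so it is the fine comb. The blue and yellow lookalikes stand outside the rack. Next I measure positions.

```bash
cat > h.py <<'E'
import cv2,numpy as np
from workcell import sensors,viewer,bot
from scipy.spatial.transform import Rotation as Ro
def cast(m,px,z):
    px=np.atleast_2d(np.array(px,float)); K=m["mtx"];R=m["R"];t=m["t"]
    d=(np.linalg.inv(K)@np.c_[px,np.ones(len(px))].T).T@R; c=-R.T@t
    return c+d*((z-c[2])/d[:,2])[:,None]
def proj(m,X):
    X=np.atleast_2d(np.array(X,float)); c=X@m["R"].T+m["t"]; p=c@m["mtx"].T; return p[:,:2]/p[:,2:]
E
python3 - <<'E'
from h import *
t=cv2.imread("pics/top0.png");m=viewer.camera_model("top")
hsv=cv2.cvtColor(t,cv2.COLOR_BGR2HSV)
def big(mask,box):
    z=np.zeros_like(mask);u0,v0,u1,v1=box;z[v0:v1,u0:u1]=mask[v0:v1,u0:u1]
    cs,_=cv2.findContours(z,cv2.RETR_EXTERNAL,cv2.CHAIN_APPROX_NONE)
    return max(cs,key=cv2.contourArea)
def rect(c,z,name):
    X=cast(m,c[:,0,:].astype(float),z)
    r=cv2.minAreaRect((X[:,:2]*1000).astype(np.float32)); print(name,"z",z,r)
    return r
wood=((hsv[:,:,2]>60)&(hsv[:,:,1]>70)|(hsv[:,:,2]>150)).astype(np.uint8)*255
c=big(wood,(310,160,390,215))
for z in(.0,.01): rect(c,z,"rack")
g=(hsv[:,:,2]>225).astype(np.uint8)*255
g=((hsv[:,:,2]>225)&(hsv[:,:,1]<25)).astype(np.uint8)*255
c=big(g,(333,170,350,200)); rect(c,.078,"grip")
c=big(g,(360,170,380,200)); rect(c,.078,"round")
st=(hsv[:,:,2]>110).astype(np.uint8)*255
st=((hsv[:,:,2]>95)).astype(np.uint8)*255
c=big(st,(200,158,260,262));rect(c,.012,"stand"); print(cv2.contourArea(c))
b=((hsv[:,:,2]>150)&(hsv[:,:,1]>8)&(hsv[:,:,1]<60)).astype(np.uint8)*255
# background level
print(hsv[190,280],hsv[200,217],hsv[240,243],hsv[210,229])
E
```

```text
rack z 0.0 ((565.241455078125, -173.66412353515625), (143.08909606933594, 92.82654571533203), 89.52117919921875)
rack z 0.01 ((564.5810546875, -171.50582885742188), (141.82528686523438, 92.0066146850586), 89.52117919921875)
grip z 0.078 ((568.5292358398438, -134.60061645507812), (9.857953071594238, 39.37125015258789), 89.40226745605469)
round z 0.078 ((569.1044921875, -203.51905822753906), (28.564050674438477, 17.805660247802734), 39.286766052246094)
stand z 0.012 ((508.74609375, 139.75863647460938), (82.37443542480469, 247.9599151611328), 81.06957244873047)
2728.0
[158  15  69] [101   9 219] [150  15  67] [150   2 221]
```

Run:
```python
from h import *
t=cv2.imread("pics/top0.png");m=viewer.camera_model("top")
g=cv2.GaussianBlur(cv2.cvtColor(t,cv2.COLOR_BGR2GRAY),(0,0),.6).astype(float)
L=[];R=[]
def sub(r,k,thr): return k+(thr-r[k])/(r[k+1]-r[k])
for v in range(175,248,2):
    r=g[v];thr=140
    k=[i for i in range(200,260) if (r[i]-thr)*(r[i+1]-thr)<0]
    L.append((sub(r,k[0],thr),v));R.append((sub(r,k[-1],thr),v))
T=[];B=[]
for u in list(range(240,250,1)):
    c=g[:,u];k=[i for i in range(158,180) if c[i]<140<=c[i+1]][0];T.append((u,sub(c,k,140)))
for u in range(230,236):
    c=g[:,u];k=[i for i in range(240,262) if c[i]>=140>c[i+1]][-1];B.append((u,sub(c,k,140)))
F={}
for n,p in(("L",L),("R",R),("T",T),("B",B)):
    X=cast(m,p,.012)[:,:2].astype(np.float32)*1000
    vx,vy,x0,y0=cv2.fitLine(X,cv2.DIST_HUBER,0,.01,.01).ravel();F[n]=(vx,vy,x0,y0);print(n,np.degrees(np.arctan2(vy,vx)),x0,y0)
def inter(a,b):
    A=np.array([[a[0],-b[0]],[a[1],-b[1]]]);s=np.linalg.solve(A,[b[2]-a[2],b[3]-a[3]]);return np.array([a[2]+s[0]*a[0],a[3]+s[0]*a[1]])
c=[inter(F[x],F[y]) for x,y in("LT","TR","RB","BL")];print(c,np.mean(c,0))
for i in range(4):print(np.linalg.norm(c[i]-c[(i+1)%4]))
```

```text
L -9.011698 533.7301 176.79503
R -8.978041 501.03647 100.77526
T 78.60121 609.7454 100.945854
B 77.77563 387.50885 132.7342
[array([622.20856, 162.7629 ], dtype=float32), array([606.35626,  84.13562], dtype=float32), array([384.57138 , 119.175766], dtype=float32), array([401.59488, 197.75085], dtype=float32)] [503.68277 140.95628]
80.20937
224.53584
80.39803
223.37088
```

```bash
cat >> h.py <<'E'
def rows(P,yaw,tilt=None,s=None):
    """P target TCP world, yaw: heading of tool x in world (deg), pointing down -> shift mm in tool axes, turn deg"""
    s=s or sensors.state(); R0=Ro.from_rotvec(s["tcp_rot"]); c,sn=np.cos(np.radians(yaw)),np.sin(np.radians(yaw))
    R1=Ro.from_matrix(np.array([[c,sn,0],[sn,-c,0],[0,0,-1]]))
    d=R0.inv().apply(np.array(P)-s["tcp_pos"])*1000; r=(R0.inv()*R1).as_rotvec(degrees=True)
    return np.round(d,2),np.round(r,2)
E
python3 - <<'E'
from h import *
s=sensors.state();print(Ro.from_rotvec(s["tcp_rot"]).as_matrix().round(3))
for y in(0,180,):print(y,rows([.566,-.136,.20],y))
print(rows([.50,-.136,.20],180))
for n in ["top"]:
    m=viewer.camera_model(n)
    for p,z in(((292,113),.13),((287,257),.095),((151,121),.05),((293,179),.03),((326,230),.03),((328,132),.03)):print(p,cast(m,[p],z).round(3))
w=viewer.camera_model("wrist");print((-w["R"].T@w["t"]).round(3))
E
```

```text
[[-0.959  0.283 -0.   ]
 [ 0.283  0.959 -0.001]
 [-0.    -0.001 -1.   ]]
0 (array([-581.35, -595.04,   31.41]), array([-1.0000e-02,  8.0000e-02,  1.6357e+02]))
180 (array([-581.35, -595.04,   31.41]), array([ -0.05,  -0.  , -16.43]))
(array([-518.05, -613.71,   31.42]), array([ -0.05,  -0.  , -16.43]))
(292, 113) [[ 0.73  -0.013  0.13 ]]
(287, 257) [[ 0.39  -0.002  0.095]]
(151, 121) [[0.728 0.338 0.05 ]]
(293, 179) [[ 0.582 -0.023  0.03 ]]
(326, 230) [[ 0.452 -0.107  0.03 ]]
(328, 132) [[ 0.704 -0.114  0.03 ]]
[0.101 0.621 0.374]
```

```bash
python3 -m creep '[[40,-566,-600,31,0,0,-16.4],[40,-566,-600,31,0,0,-16.4],[40,-566,-600,31,0,0,-16.4],[40,-566,-600,31,0,0,-16.4],[40,-566,-600,31,0,0,-16.4],[40,-566,-600,31,0,0,-16.4],[40,-566,-600,31,0,0,-16.4],[40,-566,-600,31,0,0,-16.4],[40,-566,-600,31,0,0,-16.4],[40,-566,-600,31,0,0,-16.4],[40,-566,-600,31,0,0,-16.4],[40,-566,-600,31,0,0,-16.4]]' 30
python3 - <<'E'
from h import *
print(rows([.55,-.136,.20],180))
E
```

```text
time_s: 1.15
tcp_pos: [0.4032, 0.1519, 0.2126]
tcp_rot: [0.001, 3.141, 0.001]
contact_force: [1.4, 2.2, 0.4]
finger_gap: 0.473
(array([-146.91, -287.81,   12.6 ]), array([ 0.02,  0.02, -0.03]))
```

```bash
python3 -m creep '[[40,-146,-280,12,0,0,0],[40,-146,-280,12,0,0,0],[40,-146,-280,12,0,0,0],[40,-146,-280,12,0,0,0],[40,-146,-280,12,0,0,0],[40,-146,-280,12,0,0,0],[40,-146,-280,12,0,0,0],[40,-146,-280,12,0,0,0],[40,-146,-280,12,0,0,0],[40,-146,-280,12,0,0,0],[40,-146,-280,12,0,0,0]]'
python3 - <<'E'
from h import *
m=viewer.camera_model("wrist");np.save("w1.npy",m,allow_pickle=True)
im=viewer.grab_frame("wrist")[:,:,::-1];cv2.imwrite("pics/w1.png",im)
s=sensors.state();print(s["tcp_pos"],s["tcp_rot"],s["qd"].round(4),rows([.55,-.136,.20],180))
E
```

```text
time_s: 2.07
tcp_pos: [0.5484, -0.1256, 0.2002]
tcp_rot: [-0.0, -3.141, -0.0]
contact_force: [-0.4, 1.0, 0.3]
finger_gap: 0.467
[ 0.54838465 -0.1251551   0.20040993] [ 9.43097638e-04 -3.14115785e+00 -7.02469907e-04] [-0.0075 -0.0077 -0.      0.0022 -0.0021 -0.0003  0.0021] (array([ -1.61, -10.85,   0.4 ]), array([ 0.03, -0.02,  0.03]))
```

View pics/w1.png

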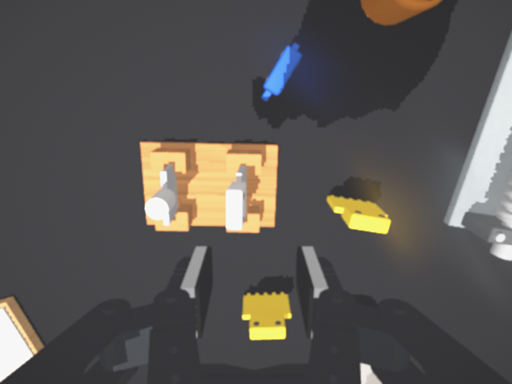

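The wrist view shows the rack at about (210,187), the coarse comb's rectangular grip at (236,205) and the round grip at (160,205). I refine the grip position from this view.

Run:
```python
from h import *
im=cv2.imread("pics/w1.png");m=np.load("w1.npy",allow_pickle=True).item()
cv2.imwrite("pics/w1c.png",cv2.resize(im[130:245,130:290],None,fx=5,fy=5,interpolation=cv2.INTER_CUBIC))
hsv=cv2.cvtColor(im,cv2.COLOR_BGR2HSV)
mk=((hsv[:,:,1]<60)&(hsv[:,:,2]>130)).astype(np.uint8)*255
n,l,st,ce=cv2.connectedComponentsWithStats(mk[130:245,130:290])
for i in range(1,n):
    if st[i,4]>40: print(st[i]+[130,130,0,0,0],ce[i]+130,np.median(hsv[130:245,130:290][l==i],0))
X=lambda p,z:cast(m,[p],z)[0].round(4)
print(proj(m,[[.565-.018,-.136,.078],[.565+.018,-.136,.078],[.565+.026,-.136,.048]]))
wd=((hsv[:,:,1]>70)&(hsv[:,:,0]<22)&(hsv[:,:,2]>50)).astype(np.uint8)*255
wd[:130]=0;wd[245:]=0;wd[:,:130]=0;wd[:,290:]=0
wd=cv2.morphologyEx(wd,cv2.MORPH_OPEN,np.ones((3,3)))
c=max(cv2.findContours(wd,cv2.RETR_EXTERNAL,cv2.CHAIN_APPROX_NONE)[0],key=cv2.contourArea)
for z in(0.,.01):print(cv2.minAreaRect((cast(m,c[:,0].astype(float),z)[:,:2]*1000).astype(np.float32)))
```

```text
[ 144  164   34   62 1212] [163.74669967 198.04125413] [  6.   3. 207.]
[ 225  166   22   64 1038] [236.24373796 201.34296724] [  0.   1. 247.]
[[241.8267212  187.59703859]
 [242.2895642  227.61919557]
 [243.41021825 222.99006815]]
((571.1345825195312, -173.53323364257812), (144.7339324951172, 101.1869125366211), 88.73998260498047)
((568.1845092773438, -172.14955139160156), (140.51466369628906, 98.2370834350586), 88.7400131225586)
```

View pics/w1c.png

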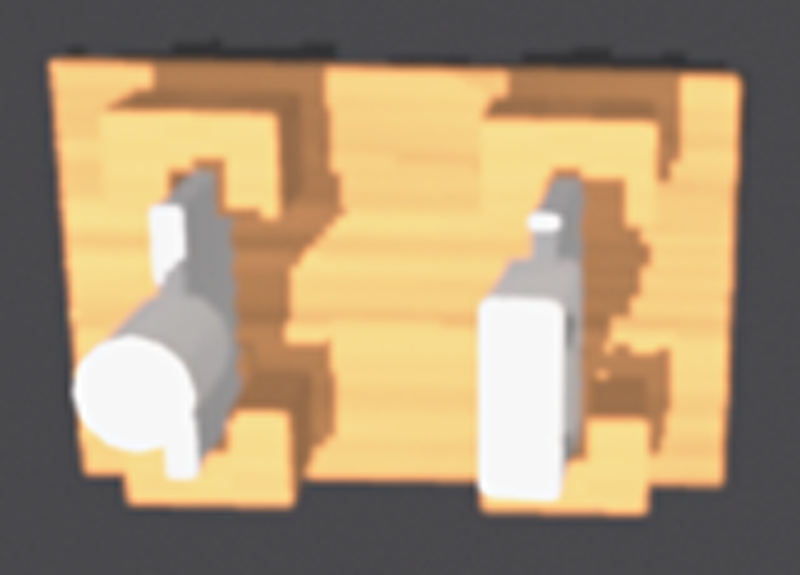

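Run:
```python
from h import *
m=np.load("w1.npy",allow_pickle=True).item();T=viewer.camera_model("top")
print("cam",(-m["R"].T@m["t"]).round(3))
C=np.array([[480,298],[562,298],[562,498],[480,498]])/5+130-.4
print(cast(m,C,.078).round(4),cast(m,C,.078).mean(0))
CT=np.array([[231,153],[270,155],[268,258],[231,256]])/7+[305,155]-.43
print(cast(T,CT,.078).round(4),cast(T,CT,.078).mean(0))
# slot leaf foot / rim near ends at z=.032
for p in [(122,108),(278,112),(485,118),(657,122),(296,508),(650,514),(482,514)]: print(p,cast(m,np.array([p])/5+130-.4,.032).round(4))
for p in [(48,60),(740,75),(725,486),(84,474)]: print(p,[cast(m,np.array([p])/5+130-.4,z).round(4) for z in(0,.01)])
```

```text
cam [ 0.47  -0.126  0.343]
[[ 0.5484 -0.1495  0.078 ]
 [ 0.5484 -0.1359  0.078 ]
 [ 0.5845 -0.1363  0.078 ]
 [ 0.5845 -0.1505  0.078 ]] [ 0.56643412 -0.14302883  0.078     ]
[[ 0.5847 -0.1288  0.078 ]
 [ 0.584  -0.1425  0.078 ]
 [ 0.5477 -0.1414  0.078 ]
 [ 0.5484 -0.1284  0.078 ]] [ 0.56622807 -0.13527239  0.078     ]
(122, 108) [[ 0.5247 -0.2201  0.032 ]]
(278, 112) [[ 0.5254 -0.1907  0.032 ]]
(485, 118) [[ 0.5266 -0.1517  0.032 ]]
(657, 122) [[ 0.5273 -0.1192  0.032 ]]
(296, 508) [[ 0.6066 -0.1922  0.032 ]]
(650, 514) [[ 0.6079 -0.1201  0.032 ]]
(482, 514) [[ 0.6079 -0.1544  0.032 ]]
(48, 60) [array([[ 0.5204, -0.2441,  0.    ]]), array([[ 0.5189, -0.2406,  0.01  ]])]
(740, 75) [array([[ 0.5235, -0.1015,  0.    ]]), array([[ 0.5219, -0.1022,  0.01  ]])]
(725, 486) [array([[ 0.6153, -0.1028,  0.    ]]), array([[ 0.6111, -0.1035,  0.01  ]])]
(84, 474) [array([[ 0.6124, -0.2458,  0.    ]]), array([[ 0.6082, -0.2423,  0.01  ]])]
```

```bash
python3 - <<'E'
from h import *
m=np.load("w1.npy",allow_pickle=True).item();T=viewer.camera_model("top");S=viewer.camera_model("scene")
print("round wrist",cast(m,np.array([[135,392]])/5+130-.4,.078).round(4),"top",cast(T,np.array([[456,210]])/7+[305,155]-.43,.078).round(4))
print("round scene",cast(S,np.array([[153,94]])/6+[125,140]-.42,.078).round(4))
print("grip scene",cast(S,np.array([[265,162],[313,113],[333,122],[286,172]])/6+[125,140]-.42,.078).round(4))
# visibility of block rims in top crop
for p in [(157,193),(180,293),(177,163)]: print(cast(T,np.array([p])/7+[305,155]-.43,.032).round(4))
E
python3 - <<'E'
import cv2
s=cv2.imread("pics/scene0.png");cv2.imwrite("pics/crop_d.png",cv2.resize(s[145:200,130:205],None,fx=10,fy=10,interpolation=cv2.INTER_CUBIC))
E
```

```text
round wrist [[ 0.565  -0.2084  0.078 ]] top [[ 0.5646 -0.2078  0.078 ]]
round scene [[ 0.5658 -0.2099  0.078 ]]
grip scene [[ 0.5861 -0.1414  0.078 ]
 [ 0.5506 -0.1397  0.078 ]
 [ 0.5526 -0.1288  0.078 ]
 [ 0.5882 -0.13    0.078 ]]
[[ 0.5741 -0.1102  0.032 ]]
[[ 0.5374 -0.1183  0.032 ]]
[[ 0.5851 -0.1176  0.032 ]]
```

View pics/crop_d.png

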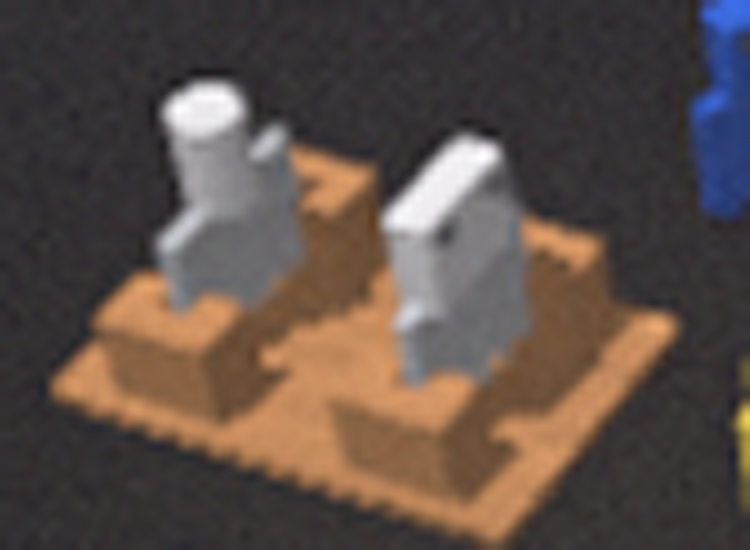

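Top and scene agreed at t=0 (y≈-0.135), but the later wrist view reads -0.143, while the round grip matches in all three. The comb may have leaned over, so I check with a fresh scene view.

Run:
```python
from h import *
im=viewer.grab_frame("scene")[:,:,::-1];cv2.imwrite("pics/s1.png",im)
cv2.imwrite("pics/s1c.png",cv2.resize(im[145:200,130:205],None,fx=10,fy=10,interpolation=cv2.INTER_CUBIC))
```

```text
(no output)
```

View pics/s1c.png

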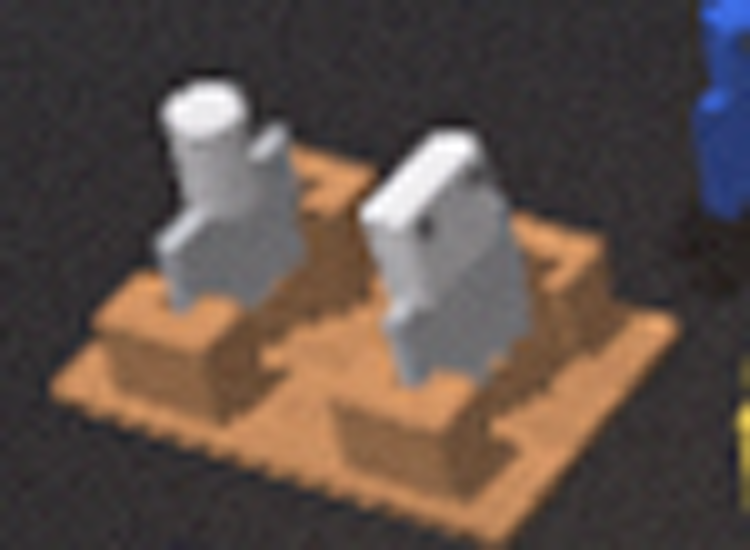

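The comb has leaned over by about 8 mm at the top, toward -y within its slot play. Closing the jaws vertically, centred on the slot at y=-0.1358, should straighten it.

Run:
```python
from h import *
print(rows([.5665,-.1375,.12],179),rows([.5665,-.1375,.047],179))
```

```text
(array([-18.03, -12.57,  80.55]), array([ 0.03, -0.01,  1.06])) (array([-18.04, -12.6 , 153.55]), array([ 0.03, -0.01,  1.06]))
```

```bash
python3 -m creep '[[40,-18,-12.6,40,0,0,1],[40,-18,-12.6,80,0,0,1],[40,-18,-12.6,80,0,0,1],[40,-18,-12.6,80,0,0,1],[40,-18,-12.6,80,0,0,1]]'
python3 - <<'E'
from h import *
print(rows([.5665,-.137,.047],179))
m=viewer.camera_model("wrist");im=viewer.grab_frame("wrist")[:,:,::-1];cv2.imwrite("pics/w2.png",im)
E
```

```text
time_s: 2.58
tcp_pos: [0.5671, -0.1384, 0.1222]
tcp_rot: [0.027, 3.14, -0.0]
contact_force: [-0.1, 0.1, 0.2]
finger_gap: 0.469
(array([ 0.7 ,  1.38, 75.21]), array([-0.  ,  0.06,  0.01]))
```

View pics/w2.png

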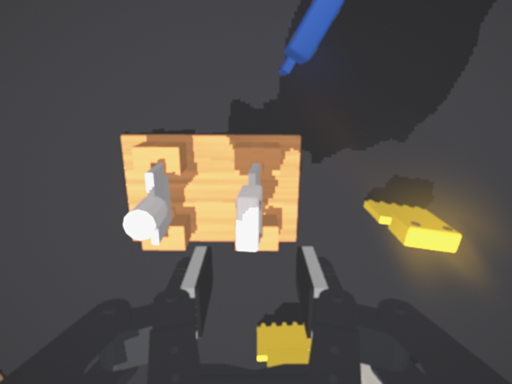

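The jaws straddle the grip at (248,230), and the neighbouring round grip at (145,220) is clear. I lower, then close.

```bash
python3 -m creep '[[40,0.7,1.2,25,0,0,0],[40,0.7,1.2,50,0,0,0],[40,0.7,1.2,75,0,0,0],[40,0.7,1.2,75,0,0,0],[40,0.7,1.2,75,0,0,0]]'; python3 -m creep '[[24,0,0,0,0,0,0],[20,0,0,0,0,0,0],[16,0,0,0,0,0,0],[12,0,0,0,0,0,0],[8,0,0,0,0,0,0],[8,0,0,0,0,0,0],[8,0,0,0,0,0,0],[8,0,0,0,0,0,0]]' 40
```

```text
time_s: 3.05
tcp_pos: [0.5664, -0.1375, 0.0469]
tcp_rot: [0.028, 3.141, 0.0]
contact_force: [0.3, 0.0, 0.3]
finger_gap: 0.471
time_s: 3.72
tcp_pos: [0.5668, -0.1375, 0.0468]
tcp_rot: [0.028, 3.14, 0.0]
contact_force: [-0.5, 1.5, 10.4]
finger_gap: 0.163
```

```bash
python3 -m creep '[[8,0,0,-10,0,0,0],[8,0,0,-25,0,0,0],[8,0,0,-50,0,0,0],[8,0,0,-80,0,0,0],[8,0,0,-115,0,0,0],[8,0,0,-115,0,0,0],[8,0,0,-115,0,0,0],[8,0,0,-115,0,0,0]]'
python3 - <<'E'
from h import *
s=sensors.state();m=viewer.camera_model("wrist");np.save("w3.npy",m,allow_pickle=True);im=viewer.grab_frame("wrist")[:,:,::-1];cv2.imwrite("pics/w3.png",im)
im=viewer.grab_frame("scene")[:,:,::-1];cv2.imwrite("pics/s3.png",im);print(s["tcp_pos"],s["contact_force"],s["joint_pos"])
cv2.imwrite("pics/s3c.png",cv2.resize(im[100:200,120:230],None,fx=6,fy=6,interpolation=cv2.INTER_CUBIC))
E
```

```text
time_s: 4.38
tcp_pos: [0.5658, -0.1374, 0.1607]
tcp_rot: [0.028, 3.141, 0.0]
contact_force: [-0.2, -0.2, -1.4]
finger_gap: 0.152
[ 0.56576836 -0.13743365  0.16067034] [-0.20376807 -0.2467825  -1.40705088] [-0.16865404  0.44994088  0.45611436  1.80198116 -0.23897941  0.94411716
  1.94215169]
```

View pics/w3.png

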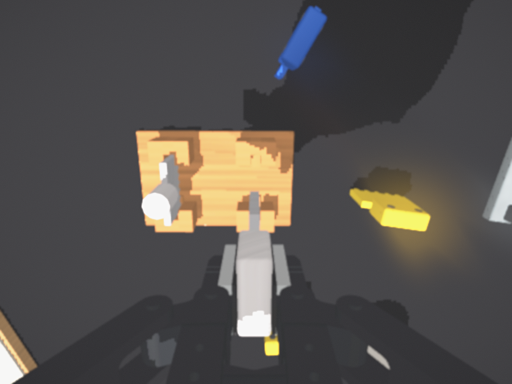

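View pics/s3c.png

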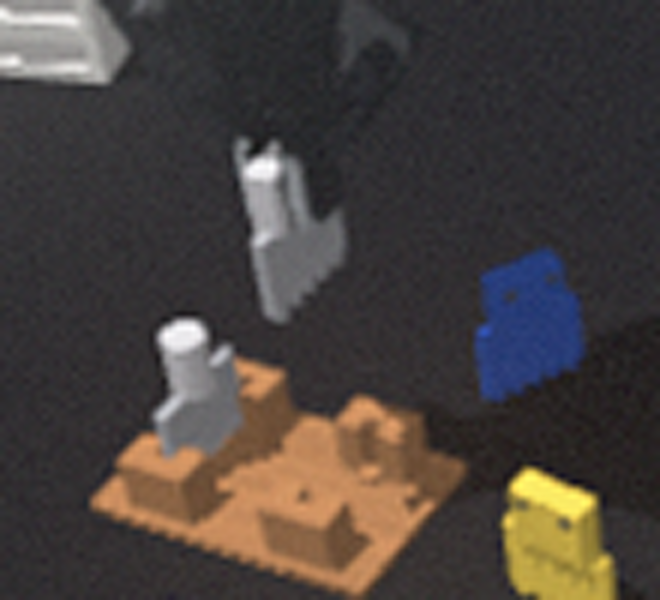

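The wrist and scene views show the comb lifted clear, upright and centred between the pads, with the fine comb undisturbed. Next I move over the screw.

Run:
```python
from h import *
print(rows([.5037,.141,.160],171),rows([.5037,.141,.122],171))
```

```text
(array([ 6.665e+01,  2.773e+02, -2.000e-01]), array([-0.  , -0.09,  7.97])) (array([ 66.59, 277.3 ,  37.8 ]), array([-0.  , -0.09,  7.97]))
```

```bash
python3 -m creep '[[8,5,20,0,0,0,0],[8,13,55,0,0,0,2],[8,22,92,0,0,0,4],[8,32,130,0,0,0,6],[8,42,170,0,0,0,8],[8,50,210,0,0,0,8],[8,58,245,0,0,0,8],[8,64,268,0,0,0,8],[8,66.6,277.3,0,0,0,8],[8,66.6,277.3,0,0,0,8],[8,66.6,277.3,0,0,0,8],[8,66.6,277.3,0,0,0,8]]'
python3 - <<'E'
from h import *
s=sensors.state();print(s["tcp_pos"],rows([.5037,.141,.125],171))
m=viewer.camera_model("wrist");np.save("w4.npy",m,allow_pickle=True);im=viewer.grab_frame("wrist")[:,:,::-1];cv2.imwrite("pics/w4.png",im)
im=viewer.grab_frame("scene")[:,:,::-1];cv2.imwrite("pics/s4.png",im)
cv2.imwrite("pics/s4c.png",cv2.resize(im[100:240,220:340],None,fx=5,fy=4.2,interpolation=cv2.INTER_CUBIC))
E
```

```text
time_s: 5.48
tcp_pos: [0.5046, 0.1393, 0.1602]
tcp_rot: [-0.25, -3.131, 0.001]
contact_force: [0.2, -0.9, -0.9]
finger_gap: 0.157
[0.50457736 0.13929091 0.16019004] (array([ 1.13,  1.58, 35.19]), array([-0.06, -0.02, -0.13]))
```

View pics/w4.png

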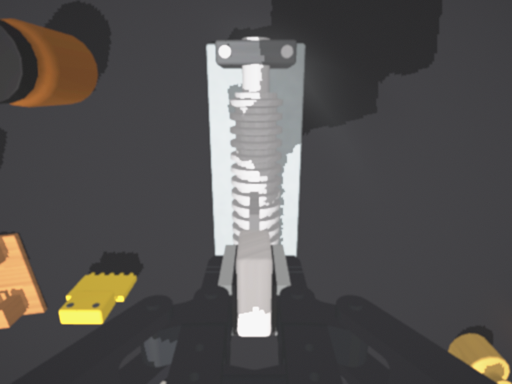

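View pics/s4c.png

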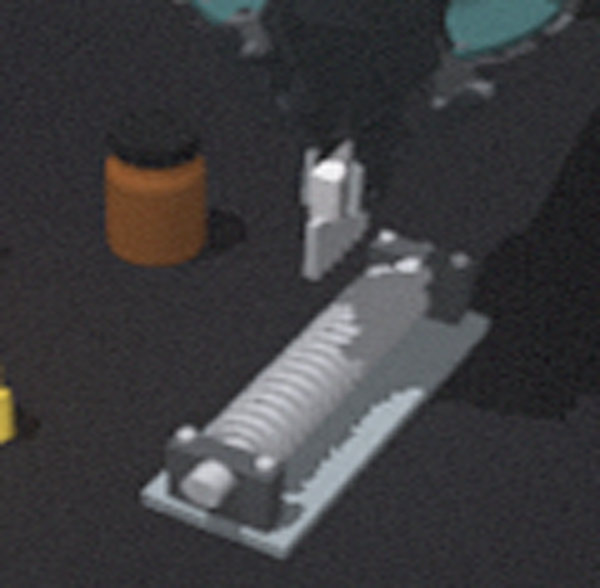

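The wrist view shows the screw axis near column 256, in line with the comb at column 255. I check the axis line numerically.

Run:
```python
from h import *
im=cv2.imread("pics/w4.png");m=np.load("w4.npy",allow_pickle=True).item()
g=cv2.GaussianBlur(cv2.cvtColor(im,cv2.COLOR_BGR2GRAY),(0,0),.6).astype(float)
hsv=cv2.cvtColor(im,cv2.COLOR_BGR2HSV)
P=[]
for v in range(75,245,5):
    r=g[v];thr=80;k=[i for i in range(195,320) if (r[i]-thr)*(r[i+1]-thr)<0]
    P.append((k[0]+.5,k[-1]+.5,v))
P=np.array(P);
for c,n in((0,"L"),(1,"R")):
    X=cast(m,P[:,[c,2]],.012)[:,:2]*1000
    l=cv2.fitLine(X.astype(np.float32),cv2.DIST_HUBER,0,.01,.01).ravel();h=np.degrees(np.arctan2(l[1],l[0]))
    # offset from assumed axis
    a=np.radians(-9);nrm=np.array([-np.sin(a),np.cos(a)]);print(n,h,(l[2:]-[503.7,141])@nrm, l[2:])
print("bolts",cast(m,[(225,52),(287,52)],.058),cast(m,[(256,52)],.058))
b=cast(m,[(256,52)],.058)[0,:2]*1000-[503.7,141];print(b@nrm,b@[np.cos(a),np.sin(a)])
t=np.array([504.6,139.3])-[503.7,141];print("tcp",t@nrm)
# comb leaf near edge column centre
r=g[205,235:275];print(r.round())
```

```text
L -9.0438175 -41.76363194489055 [493.60083 100.31533]
R -8.669458 40.131294907038196 [495.76883 182.88771]
bolts [[0.39968796 0.13574425 0.058     ]
 [0.40636884 0.17733661 0.058     ]] [[0.40302872 0.15654247 0.058     ]]
-0.39733773057328814 -101.86322312914947
tcp -1.53827916047551
[179. 169. 160. 155. 153. 155. 163. 176. 193. 209. 216. 219. 218. 209.
 183. 157. 148. 148. 148. 148. 148. 148. 150. 169. 209. 229. 227. 215.
 197. 183. 182. 191. 192. 178. 161. 152. 149. 150. 151. 154.]
```

```bash
python3 -m creep '[[8,1.1,1.4,15,0,0,0],[8,1.1,1.4,35,0,0,0],[8,1.1,1.4,48,0,0,0],[8,1.1,1.4,50,0,0,0],[8,1.1,1.4,50,0,0,0],[8,1.1,1.4,50,0,0,0]]'
python3 - <<'E'
from h import *
print(rows([.5037,.141,.104],171))
m=viewer.camera_model("wrist");np.save("w5.npy",m,allow_pickle=True);im=viewer.grab_frame("wrist")[:,:,::-1];cv2.imwrite("pics/w5.png",im)
cv2.imwrite("pics/w5c.png",cv2.resize(im[60:300,195:315],None,fx=4,fy=2.5,interpolation=cv2.INTER_CUBIC))
im=viewer.grab_frame("scene")[:,:,::-1];cv2.imwrite("pics/s5.png",im)
cv2.imwrite("pics/s5c.png",cv2.resize(im[120:220,240:330],None,fx=6,fy=6,interpolation=cv2.INTER_CUBIC))
E
```

```text
time_s: 6.08
tcp_pos: [0.504, 0.1419, 0.1111]
tcp_rot: [0.249, 3.131, 0.0]
contact_force: [-0.2, -0.5, -1.4]
finger_gap: 0.16
(array([ 0.16, -0.95,  7.15]), array([ 0.  ,  0.03, -0.09]))
```

View pics/s5c.png

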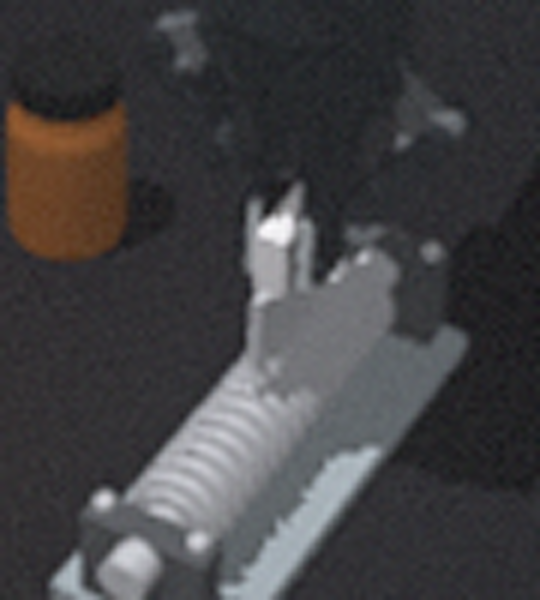

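View pics/w5c.png

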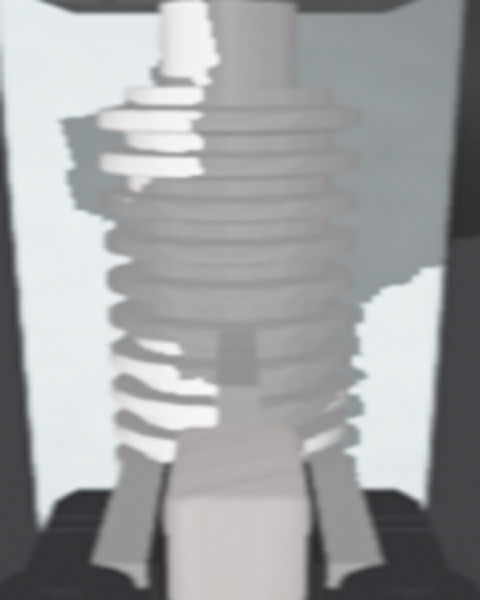

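The comb hangs over the screw axis in both views. Now I descend gently by feel.

```bash
python3 -m creep '[[8,0.2,-0.9,2,0,0,0],[8,0.2,-0.9,4,0,0,0],[8,0.2,-0.9,6,0,0,0],[8,0.2,-0.9,7,0,0,0],[8,0.2,-0.9,7,0,0,0]]'; python3 -m creep '[[8,0,0,0.5,0,0,0],[8,0,0,1,0,0,0],[8,0,0,1,0,0,0]]'
```

```text
time_s: 6.6
tcp_pos: [0.5031, 0.1415, 0.1033]
tcp_rot: [-0.247, -3.132, 0.0]
contact_force: [0.3, -0.2, -1.8]
finger_gap: 0.161
time_s: 6.85
tcp_pos: [0.5032, 0.1415, 0.1025]
tcp_rot: [0.247, 3.132, -0.0]
contact_force: [0.1, 0.0, -1.1]
finger_gap: 0.161
```

```bash
for i in 1 ; do python3 -m creep '[[8,0,0,0.5,0,0,0],[8,0,0,0.5,0,0,0],[8,0,0,0.5,0,0,0]]'; done; python3 -m creep '[[8,0,0,0.5,0,0,0],[8,0,0,0.5,0,0,0],[8,0,0,0.5,0,0,0]]'
```

```text
time_s: 7.1
tcp_pos: [0.5033, 0.1415, 0.1021]
tcp_rot: [0.248, 3.132, 0.0]
contact_force: [-1.1, -0.0, 1.7]
finger_gap: 0.156
time_s: 7.35
tcp_pos: [0.5033, 0.1416, 0.1019]
tcp_rot: [0.247, 3.132, 0.0]
contact_force: [-3.3, -0.4, 9.4]
finger_gap: 0.159
```

Contact is at TCP z≈0.102. The reaction pushes the tool toward its +x. I ease off slightly and slide that way in small steps.

```bash
python3 -m creep '[[8,0,0,-0.3,0,0,0],[8,0.3,0,-0.3,0,0,0],[8,0.6,0,-0.3,0,0,0],[8,0.6,0,-0.3,0,0,0]]'; python3 -m creep '[[8,0.3,0,0,0,0,0],[8,0.6,0,0,0,0,0],[8,0.6,0,0,0,0,0]]'
```

```text
time_s: 7.68
tcp_pos: [0.503, 0.1416, 0.102]
tcp_rot: [0.247, 3.131, 0.0]
contact_force: [1.9, 0.2, 4.5]
finger_gap: 0.157
time_s: 7.93
tcp_pos: [0.5022, 0.1418, 0.1019]
tcp_rot: [0.247, 3.131, 0.0]
contact_force: [2.4, -0.4, 4.4]
finger_gap: 0.155
```

```bash
python3 -m creep '[[8,0.4,0,0,0,0,0],[8,0.8,0,0,0,0,0],[8,0.8,0,0,0,0,0]]'; python3 -m creep '[[8,0.4,0,0,0,0,0],[8,0.8,0,0,0,0,0],[8,0.8,0,0,0,0,0]]'
```

```text
time_s: 8.18
tcp_pos: [0.5005, 0.1418, 0.1014]
tcp_rot: [-0.247, -3.13, 0.001]
contact_force: [0.5, -0.5, -1.1]
finger_gap: 0.159
time_s: 8.43
tcp_pos: [0.5001, 0.1419, 0.1016]
tcp_rot: [-0.247, -3.131, 0.0]
contact_force: [0.7, 0.2, -1.0]
finger_gap: 0.159
```

Force vanished after the slide to x≈0.500, so the teeth are over the grooves. I lower gently.

```bash
python3 -m creep '[[8,0.2,0,0.5,0,0,0],[8,0.2,0,1,0,0,0],[8,0.2,0,1.0,0,0,0]]'; python3 -m creep '[[8,0,0,0.5,0,0,0],[8,0,0,1,0,0,0],[8,0,0,1,0,0,0]]'
```

```text
time_s: 8.68
tcp_pos: [0.5001, 0.142, 0.1007]
tcp_rot: [-0.247, -3.132, 0.0]
contact_force: [0.4, -0.1, -0.4]
finger_gap: 0.16
time_s: 8.93
tcp_pos: [0.5002, 0.142, 0.0997]
tcp_rot: [-0.247, -3.132, 0.0]
contact_force: [0.2, 0.1, -1.1]
finger_gap: 0.157
```

```bash
python3 -m creep '[[8,0,0,0.4,0,0,0],[8,0,0,0.8,0,0,0],[8,0,0,0.8,0,0,0]]'; python3 -m creep '[[8,0,0,0.4,0,0,0],[8,0,0,0.4,0,0,0],[8,0,0,0.4,0,0,0]]'
```

```text
time_s: 9.18
tcp_pos: [0.5002, 0.142, 0.099]
tcp_rot: [-0.247, -3.132, 0.0]
contact_force: [-0.1, -0.4, -1.7]
finger_gap: 0.153
time_s: 9.43
tcp_pos: [0.5002, 0.142, 0.0986]
tcp_rot: [-0.247, -3.132, 0.0]
contact_force: [0.8, -0.6, -1.6]
finger_gap: 0.156
```

```bash
python3 -m creep '[[8,0,0,0.4,0,0,0],[8,0,0,0.4,0,0,0],[8,0,0,0.4,0,0,0]]'; python3 -m creep '[[8,0,0,0.3,0,0,0],[8,0,0,0.3,0,0,0],[8,0,0,0.3,0,0,0]]'
```

```text
time_s: 9.68
tcp_pos: [0.5002, 0.142, 0.0982]
tcp_rot: [-0.247, -3.132, 0.0]
contact_force: [-1.0, 0.4, -0.7]
finger_gap: 0.155
time_s: 9.93
tcp_pos: [0.5002, 0.142, 0.0979]
tcp_rot: [0.247, 3.132, -0.0]
contact_force: [0.2, -0.1, -1.1]
finger_gap: 0.159
```

```bash
python3 -m creep '[[8,0,0,0.2,0,0,0],[8,0,0,0.2,0,0,0],[8,0,0,0.2,0,0,0]]'; python3 -m creep '[[8,0,0,0.2,0,0,0],[8,0,0,0.2,0,0,0],[8,0,0,0.2,0,0,0]]'
```

```text
time_s: 10.18
tcp_pos: [0.5003, 0.142, 0.0978]
tcp_rot: [0.247, 3.132, -0.0]
contact_force: [-0.9, -0.2, 1.7]
finger_gap: 0.152
time_s: 10.43
tcp_pos: [0.5003, 0.142, 0.0977]
tcp_rot: [0.247, 3.132, 0.0]
contact_force: [-0.9, -0.3, 4.0]
finger_gap: 0.158
```

The teeth went about 4.2 mm below crest level and now bottom out with about 5 N. I press slightly more and hold for over a second.

```bash
python3 -m creep '[[8,0,0,0.2,0,0,0],[8,0,0,0.2,0,0,0],[8,0,0,0.2,0,0,0]]'
python3 - <<'E'
from h import *
s=sensors.state();print(s["contact_force"],s["ft_torque"])
im=viewer.grab_frame("scene")[:,:,::-1];cv2.imwrite("pics/s6.png",im)
cv2.imwrite("pics/s6c.png",cv2.resize(im[130:220,240:330],None,fx=6,fy=6,interpolation=cv2.INTER_CUBIC))
m=viewer.camera_model("wrist");im=viewer.grab_frame("wrist")[:,:,::-1]
cv2.imwrite("pics/w6c.png",cv2.resize(im[60:350,195:315],None,fx=4,fy=2,interpolation=cv2.INTER_CUBIC))
E
```

```text
time_s: 10.68
tcp_pos: [0.5004, 0.142, 0.0976]
tcp_rot: [0.247, 3.132, 0.0]
contact_force: [-2.5, -0.2, 7.4]
finger_gap: 0.157
[-2.46685241 -0.16334275  7.4427458 ] [-0.19567299  0.57097931  0.00129488]
```

View pics/s6c.png

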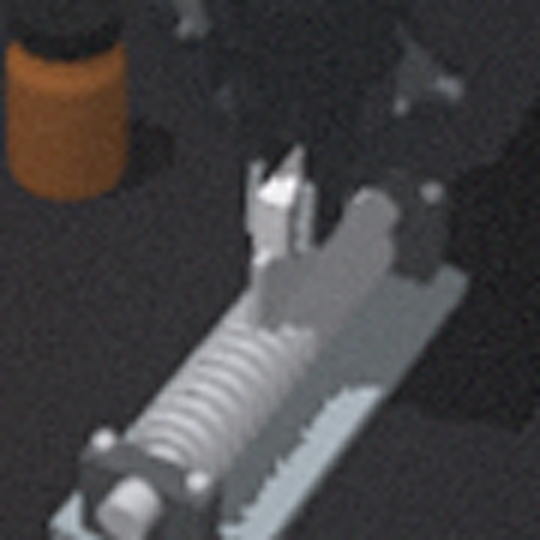

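View pics/w6c.png

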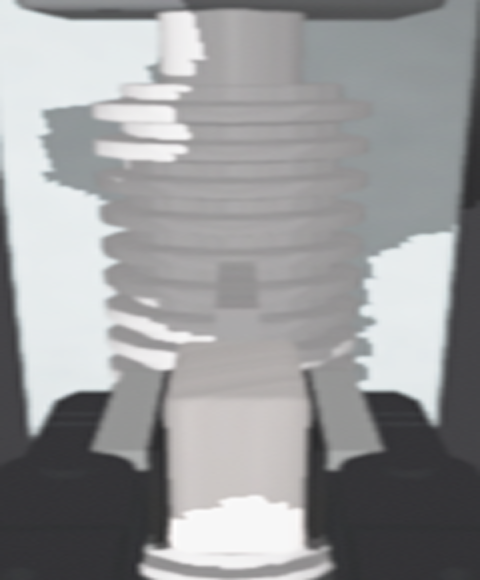

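Both views show the teeth sunk into the grooves along the crest line, with no gap visible. A side force of about 2.5 N remains, so I relieve it with 0.2 mm in tool x and keep holding.

```bash
python3 -m creep '[[8,0.3,0,0,0,0,0],[8,0.3,0,0,0,0,0],[8,0.3,0,0,0,0,0],[8,0.3,0,0,0,0,0],[8,0.3,0,0,0,0,0],[8,0.3,0,0,0,0,0],[8,0.3,0,0,0,0,0],[8,0.3,0,0,0,0,0],[8,0.3,0,0,0,0,0],[8,0.3,0,0,0,0,0]]'
python3 - <<'E'
from h import *
s=sensors.state();print(s["contact_force"],s["ft_torque"],s["tcp_pos"])
E
```

```text
time_s: 11.62
tcp_pos: [0.5003, 0.1421, 0.0977]
tcp_rot: [0.247, 3.131, 0.0]
contact_force: [-0.4, 0.1, 6.2]
finger_gap: 0.158
[-0.37117275  0.08166525  6.15359446] [-0.18273965  0.18680826  0.07229268] [0.50028493 0.14206187 0.0976925 ]
```

```bash
for i in 1 2 3; do python3 -m creep '[[8,0,0,0,0,0,0],[8,0,0,0,0,0,0]]' >/dev/null
python3 - <<'E'
from h import *
s=sensors.state();print(s["time_s"],s["contact_force"].round(2),s["ft_torque"].round(3),s["tcp_pos"].round(4))
E
done
```

```text
11.7833 [-0.81 -1.81  7.01] [-0.19   0.218  0.013] [0.5002 0.142  0.0977]
11.95 [-1.09 -0.73  8.13] [-0.223  0.159  0.068] [0.5002 0.142  0.0977]
12.1167 [-1.27  0.04  6.9 ] [-0.212  0.205  0.07 ] [0.5003 0.142  0.0977]
```

I test flatness by rocking ±0.6° about tool y, compensating the tip shift, and comparing the reaction moments.

```bash
cat > p.py <<'E'
from h import *
s=sensors.state();print(s["contact_force"].round(2),s["ft_torque"].round(3),s["tcp_pos"].round(4))
E
python3 -m creep '[[8,-0.4,0,0,0,0.6,0],[8,-0.4,0,0,0,0.6,0],[8,-0.4,0,0,0,0.6,0]]'>/dev/null; python3 p.py; python3 -m creep '[[8,0.8,0,0,0,-1.2,0],[8,0.8,0,0,0,-1.2,0],[8,0.8,0,0,0,-1.2,0]]' >/dev/null; python3 p.py;  python3 -m creep '[[8,-0.4,0,0,0,0.6,0],[8,-0.4,0,0,0,0.6,0],[8,-0.4,0,0,0,0.6,0]]' ; python3 p.py
```

```text
[-1.02 -1.1   9.04] [-0.145  0.411 -0.033] [0.5006 0.142  0.0977]
[-0.21 -1.4   5.3 ] [-0.214  0.004  0.025] [0.4999 0.1421 0.0977]
time_s: 12.87
tcp_pos: [0.5003, 0.1421, 0.0977]
tcp_rot: [0.248, 3.131, 0.0]
contact_force: [-0.6, -0.2, 7.5]
finger_gap: 0.157
[-0.55 -0.24  7.47] [-0.17   0.242 -0.033] [0.5003 0.1421 0.0977]
```

The moment varies smoothly and linearly both ways, so both ends bear, with a small tilt bias of about 0.3–0.4°. I trim that out and hold a further second.

```bash
python3 -m creep '[[8,0.3,0,0.1,0,-0.4,0],[8,0.3,0,0.1,0,-0.4,0],[8,0.3,0,0.1,0,-0.4,0],[8,0.3,0,0.1,0,-0.4,0],[8,0.3,0,0.1,0,-0.4,0],[8,0.3,0,0.1,0,-0.4,0],[8,0.3,0,0.1,0,-0.4,0],[8,0.3,0,0.1,0,-0.4,0],[8,0.3,0,0.1,0,-0.4,0],[8,0.3,0,0.1,0,-0.4,0],[8,0.3,0,0.1,0,-0.4,0],[8,0.3,0,0.1,0,-0.4,0]]'>/dev/null; python3 p.py
```

```text
[-0.76 -1.11  9.67] [-0.257  0.208 -0.028] [0.5    0.1421 0.0976]
```

```bash
python3 -m creep '[[8,-0.3,0,-3,0,0.4,0],[8,-0.3,0,-8,0,0.4,0],[8,-0.3,0,-20,0,0.4,0],[8,-0.3,0,-45,0,0.4,0],[8,-0.3,0,-63,0,0.4,0],[8,-0.3,0,-63,0,0.4,0],[8,-0.3,0,-63,0,0.4,0],[8,-0.3,0,-63,0,0.4,0]]'
python3 - <<'E'
from h import *
print(rows([.5664,-.1375,.161],179))
im=viewer.grab_frame("wrist")[:,:,::-1];cv2.imwrite("pics/w7.png",im)
o=cv2.imread("pics/w3.png")
f=lambda a:cv2.resize(a[180:350,200:310],None,fx=3,fy=3,interpolation=cv2.INTER_CUBIC)
cv2.imwrite("pics/w7c.png",np.hstack([f(o),f(im)]))
E
```

```text
time_s: 14.53
tcp_pos: [0.4992, 0.1422, 0.1602]
tcp_rot: [-0.247, -3.132, 0.0]
contact_force: [1.0, -0.6, -1.9]
finger_gap: 0.154
(array([-110.22, -265.68,   -0.83]), array([-0.  , -0.01, -8.02]))
```

View pics/w7c.png

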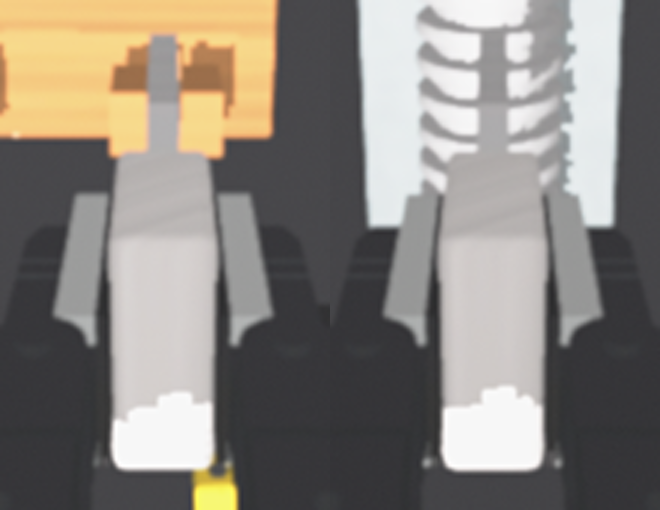

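The grip has not moved between the pads (left: before, right: now). Now back to the rack.

```bash
python3 -m creep '[[8,-8,-20,0,0,0,0],[8,-23,-55,0,0,0,-2],[8,-38,-92,0,0,0,-4],[8,-54,-130,0,0,0,-6],[8,-70,-170,0,0,0,-8],[8,-85,-205,0,0,0,-8],[8,-98,-238,0,0,0,-8],[8,-107,-258,0,0,0,-8],[8,-110.2,-265,0,0,0,-8],[8,-110.2,-265,0,0,0,-8],[8,-110.2,-265,0,0,0,-8],[8,-110.2,-265,0,0,0,-8]]'
python3 - <<'E'
from h import *
s=sensors.state();print(s["tcp_pos"],rows([.5664,-.1365,.085],179))
m=viewer.camera_model("wrist");np.save("w8.npy",m,allow_pickle=True);im=viewer.grab_frame("wrist")[:,:,::-1];cv2.imwrite("pics/w8.png",im)
cv2.imwrite("pics/w8c.png",cv2.resize(im[120:280,130:310],None,fx=4,fy=3.6,interpolation=cv2.INTER_CUBIC))
E
```

```text
time_s: 15.58
tcp_pos: [0.5665, -0.1353, 0.1598]
tcp_rot: [-0.026, -3.141, -0.001]
contact_force: [-0.5, 1.1, -0.5]
finger_gap: 0.16
[ 0.56649496 -0.1353071   0.15977607] (array([ 0.  , -1.24, 74.78]), array([ 0.03, -0.05,  0.06]))
```

View pics/w8c.png

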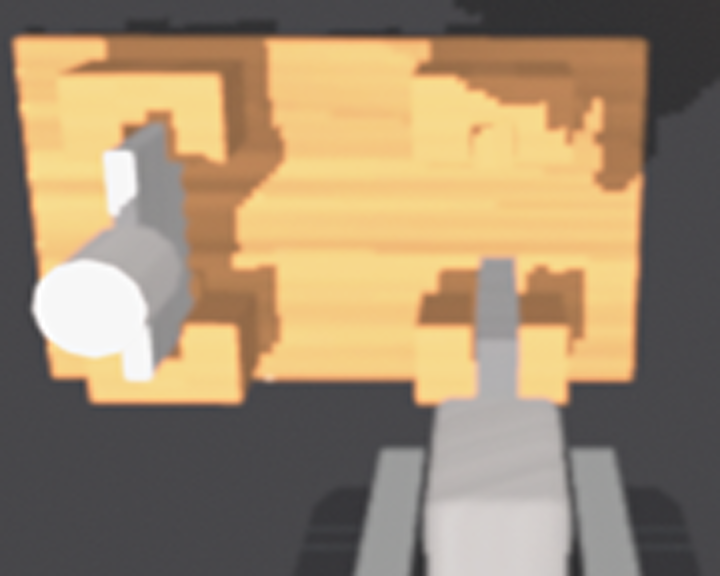

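Run:
```python
from h import *
m=np.load("w8.npy",allow_pickle=True).item()
f=lambda p:cast(m,np.array([p])/[4,3.6]+[130,120]-.38,.032)[0].round(4)
for p in [(415,400),(568,402),(414,76),(572,76),(472,130),(520,150),(88,402),(244,402)]:print(p,f(p))
```

```text
(415, 400) [ 0.6062 -0.1544  0.032 ]
(568, 402) [ 0.6072 -0.1206  0.032 ]
(414, 76) [ 0.5269 -0.1519  0.032 ]
(572, 76) [ 0.5274 -0.1198  0.032 ]
(472, 130) [ 0.5393 -0.1404  0.032 ]
(520, 150) [ 0.5441 -0.1305  0.032 ]
(88, 402) [ 0.6055 -0.2268  0.032 ]
(244, 402) [ 0.6061 -0.1923  0.032 ]
```

```bash
python3 -m creep '[[8,0,-1.2,20,0,0,0],[8,0,-1.2,45,0,0,0],[8,0,-1.2,65,0,0,0],[8,0,-1.2,75,0,0,0],[8,0,-1.2,75,0,0,0],[8,0,-1.2,75,0,0,0],[8,0,-1.2,75,0,0,0]]'
python3 - <<'E'
from h import *
print(rows([.5666,-.1365,.0485],179))
im=viewer.grab_frame("wrist")[:,:,::-1];cv2.imwrite("pics/w9.png",im)
cv2.imwrite("pics/w9c.png",cv2.resize(im[120:300,120:330],None,fx=3.6,fy=3.2,interpolation=cv2.INTER_CUBIC))
im=viewer.grab_frame("scene")[:,:,::-1];cv2.imwrite("pics/s9c.png",cv2.resize(im[120:205,125:215],None,fx=7,fy=7,interpolation=cv2.INTER_CUBIC))
E
```

```text
time_s: 16.22
tcp_pos: [0.5674, -0.138, 0.0865]
tcp_rot: [0.028, 3.14, -0.0]
contact_force: [0.1, -0.2, -1.3]
finger_gap: 0.158
(array([ 0.88,  1.46, 37.98]), array([-0.01,  0.09, -0.01]))
```

View pics/w9c.png

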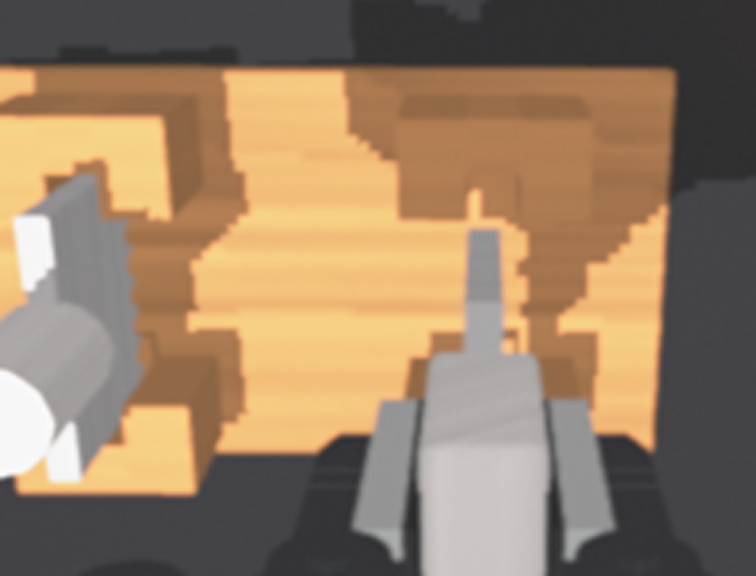

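View pics/s9c.png

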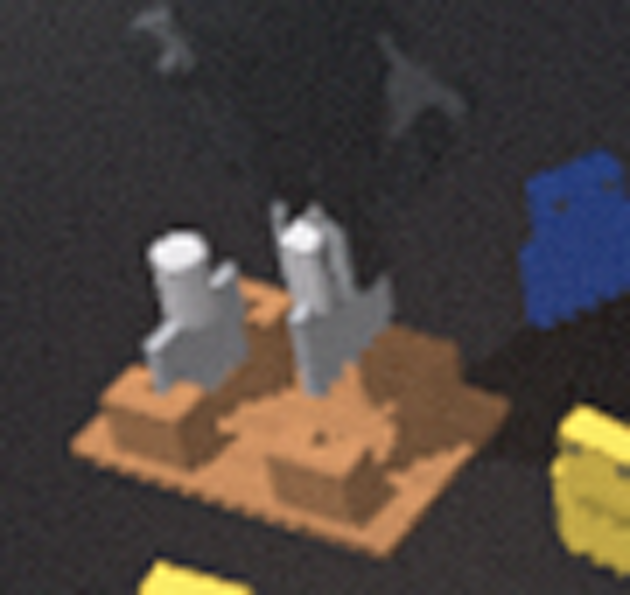

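The wrist view shows the slot in the far block centred at crop column ~493 and the leaf at ~485, so a +1.5 mm y shift centres it. I shift first, then lower in stages.

```bash
python3 -m creep '[[8,0.8,1.5,0,0,0,0],[8,0.8,1.5,0,0,0,0],[8,0.8,1.5,5,0,0,0],[8,0.8,1.5,10,0,0,0],[8,0.8,1.5,14,0,0,0],[8,0.8,1.5,18,0,0,0],[8,0.8,1.5,22,0,0,0],[8,0.8,1.5,22,0,0,0]]'; python3 p.py
```

```text
time_s: 16.98
tcp_pos: [0.5655, -0.1365, 0.0622]
tcp_rot: [-0.028, -3.14, -0.0]
contact_force: [-1.7, 0.4, -0.3]
finger_gap: 0.158
[-1.68  0.43 -0.3 ] [-0.023  0.021  0.021] [ 0.5655 -0.1365  0.0622]
```

```bash
python3 -m creep '[[8,-0.7,0,4,0,0,0],[8,-0.7,0,8,0,0,0],[8,-0.7,0,11,0,0,0],[8,-0.7,0,13,0,0,0],[8,-0.7,0,13,0,0,0]]'; python3 -m creep '[[8,0,0,1,0,0,0],[8,0,0,1.5,0,0,0],[8,0,0,1.5,0,0,0]]'
```

```text
time_s: 17.4
tcp_pos: [0.5664, -0.1366, 0.0498]
tcp_rot: [-0.028, -3.141, 0.0]
contact_force: [0.0, -0.6, -1.3]
finger_gap: 0.156
time_s: 17.65
tcp_pos: [0.5667, -0.1366, 0.0488]
tcp_rot: [0.028, 3.141, -0.0]
contact_force: [0.1, 0.2, 0.2]
finger_gap: 0.158
```

```bash
python3 -m creep '[[8,0,0,0.7,0,0,0],[8,0,0,0.7,0,0,0],[8,0,0,0.7,0,0,0]]'; python3 -m creep '[[8,0,0,0.7,0,0,0],[8,0,0,0.7,0,0,0],[8,0,0,0.7,0,0,0]]'
```

```text
time_s: 17.9
tcp_pos: [0.5666, -0.1366, 0.0481]
tcp_rot: [0.028, 3.141, -0.0]
contact_force: [0.1, 0.5, -0.9]
finger_gap: 0.155
time_s: 18.15
tcp_pos: [0.5666, -0.1366, 0.0474]
tcp_rot: [0.028, 3.141, -0.0]
contact_force: [0.6, 0.0, -1.2]
finger_gap: 0.158
```

```bash
python3 -m creep '[[8,0,0,0.4,0,0,0],[8,0,0,0.4,0,0,0],[8,0,0,0.4,0,0,0]]'; python3 -m creep '[[8,0,0,0.3,0,0,0],[8,0,0,0.3,0,0,0],[8,0,0,0.3,0,0,0]]'
```

```text
time_s: 18.4
tcp_pos: [0.5667, -0.1366, 0.0471]
tcp_rot: [0.028, 3.141, -0.0]
contact_force: [-0.5, 0.4, 3.2]
finger_gap: 0.156
time_s: 18.65
tcp_pos: [0.5668, -0.1367, 0.047]
tcp_rot: [0.028, 3.141, -0.0]
contact_force: [-1.7, 0.0, 6.1]
finger_gap: 0.161
```

The comb is on the slot floor. I relieve the push and open slowly, evenly on both sides.

```bash
python3 -m creep '[[8,0,0,-0.4,0,0,0],[8,0,0,-0.4,0,0,0],[14,0,0,-0.4,0,0,0],[15,0,0,-0.4,0,0,0],[16,0,0,-0.4,0,0,0],[17,0,0,-0.4,0,0,0],[18,0,0,-0.4,0,0,0],[20,0,0,-0.4,0,0,0],[22,0,0,-0.4,0,0,0],[26,0,0,-0.4,0,0,0],[32,0,0,-0.4,0,0,0],[38,0,0,-0.4,0,0,0]]' 20; python3 -m creep '[[40,0,0,0,0,0,0],[40,0,0,0,0,0,0],[40,0,0,0,0,0,0]]'
python3 - <<'E'
from h import *
im=viewer.grab_frame("wrist")[:,:,::-1];cv2.imwrite("pics/w10.png",im)
im=viewer.grab_frame("scene")[:,:,::-1];cv2.imwrite("pics/s10c.png",cv2.resize(im[120:205,125:215],None,fx=7,fy=7,interpolation=cv2.INTER_CUBIC))
E
```

```text
time_s: 19.65
tcp_pos: [0.5666, -0.1366, 0.0471]
tcp_rot: [0.028, 3.141, -0.0]
contact_force: [-0.9, 0.3, 0.1]
finger_gap: 0.445
time_s: 19.9
tcp_pos: [0.5666, -0.1366, 0.047]
tcp_rot: [-0.028, -3.141, 0.0]
contact_force: [-0.2, -0.2, 0.2]
finger_gap: 0.464
```

View pics/w10.png

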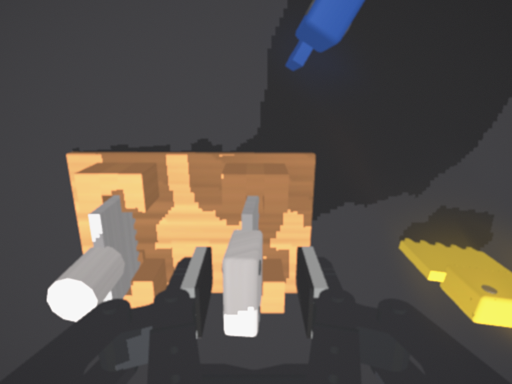

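View pics/s10c.png

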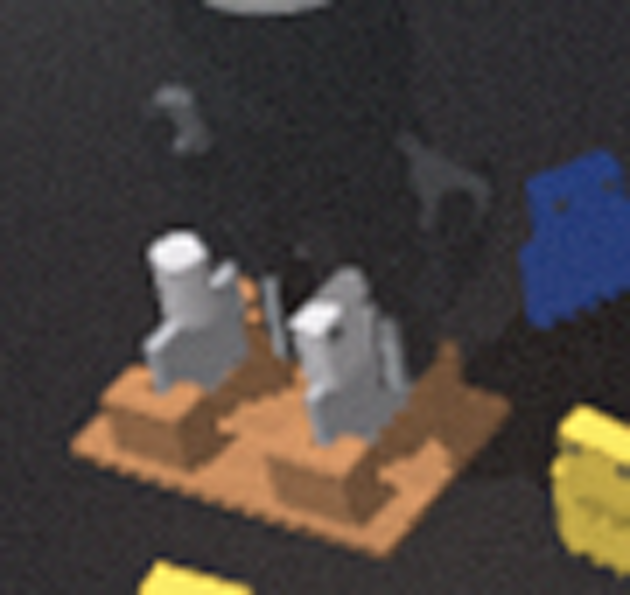

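The comb is released and standing in its slot, leaning slightly toward -y as it did at the start, with free space to both pads. I retreat straight up and check.

```bash
python3 -m creep '[[40,0,0,-6,0,0,0],[40,0,0,-16,0,0,0],[40,0,0,-32,0,0,0],[40,0,0,-60,0,0,0],[40,0,0,-95,0,0,0],[40,0,0,-130,0,0,0],[40,0,0,-153,0,0,0],[40,0,0,-153,0,0,0],[40,0,0,-153,0,0,0],[40,0,0,-153,0,0,0]]'
python3 - <<'E'
from h import *
m=viewer.camera_model("wrist");np.save("w11.npy",m,allow_pickle=True)
im=viewer.grab_frame("wrist")[:,:,::-1];cv2.imwrite("pics/w11.png",im)
cv2.imwrite("pics/w11c.png",cv2.resize(im[120:240,130:290],None,fx=5,fy=5,interpolation=cv2.INTER_CUBIC))
im=viewer.grab_frame("scene")[:,:,::-1];cv2.imwrite("pics/s11.png",im);cv2.imwrite("pics/s11c.png",cv2.resize(im[145:200,130:205],None,fx=10,fy=10,interpolation=cv2.INTER_CUBIC))
E
```

```text
time_s: 20.83
tcp_pos: [0.5664, -0.1364, 0.2002]
tcp_rot: [0.028, 3.141, 0.0]
contact_force: [-0.3, 0.1, -0.0]
finger_gap: 0.469
```

View pics/w11c.png

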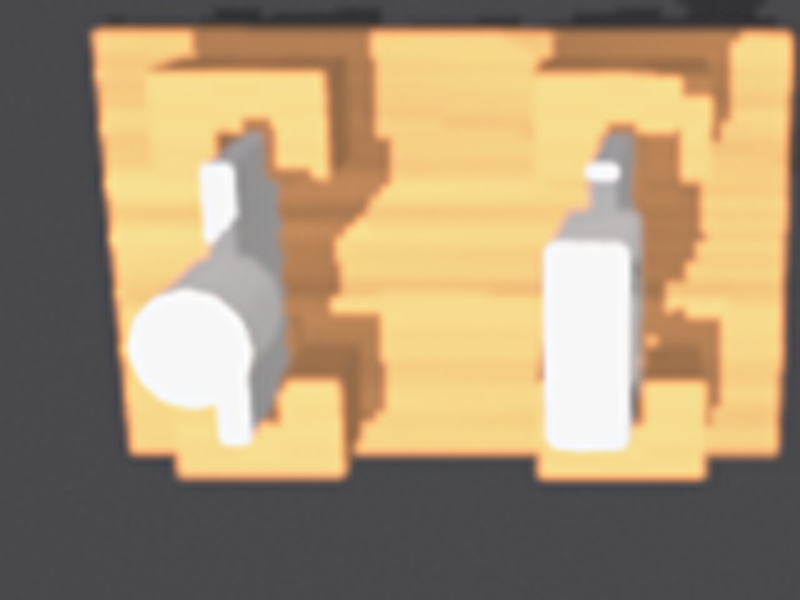

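View pics/s11c.png

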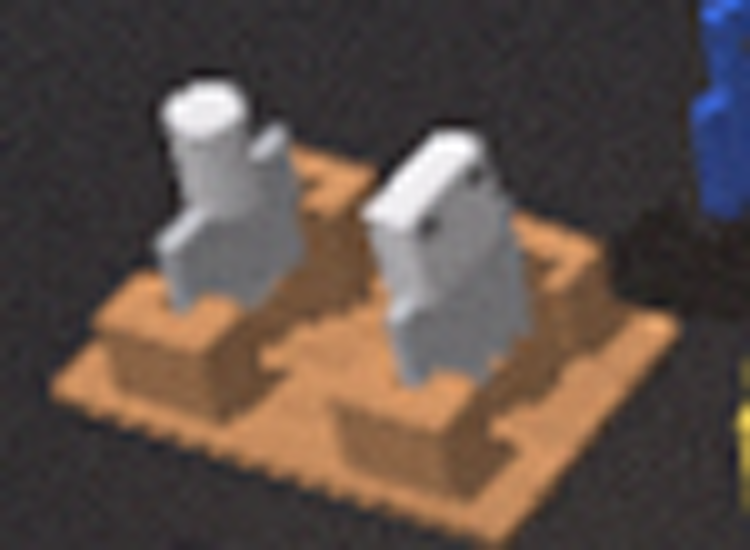

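Run:
```python
from h import *
m=np.load("w11.npy",allow_pickle=True).item()
C=np.array([[544,240],[630,240],[630,448],[546,448]])/5+[130,120]-.4
X=cast(m,C,.0775);print(X.round(4),X.mean(0).round(4))
r=cast(m,np.array([[536,480],[708,480],[536,72],[712,90]])/5+[130,120]-.4,.032).round(4);print(r)
print(cast(m,np.array([[190,348]])/5+[130,120]-.4,.078).round(4))
```

```text
[[ 0.548  -0.1492  0.0775]
 [ 0.5483 -0.1351  0.0775]
 [ 0.5844 -0.1357  0.0775]
 [ 0.5841 -0.15    0.0775]] [ 0.5662 -0.1425  0.0775]
[[ 0.6074 -0.1547  0.032 ]
 [ 0.608  -0.1202  0.032 ]
 [ 0.5265 -0.152   0.032 ]
 [ 0.5304 -0.1193  0.032 ]]
[[ 0.5652 -0.2086  0.078 ]]
```

The grip top is back at (0.566, -0.1425), with the same slight lean of about 0.09 rad as before I picked it up. It is within 1 mm of the slot middle in x, and the fine comb is unchanged at y=-0.2086. I hand in.

```bash
python3 -c "
from workcell import bot;print(bot.sign_off())"
```

```text
the job is handed in; nothing more can be done
None
```

The coarse comb went from its rack to the screw and back into the same slot, and I handed the job in at about 21 s. No verdict is reported, so these are my own checks.

- **Finding the thread:** I touched the crests lightly, at no more than about 10 N. I slid the comb along in sub-millimetre steps until the contact force vanished. The teeth then went down about 4.2 mm below crest level and bottomed out.
- **Pressing home:** I held it there for about 3 s at roughly 6–11 N. Rocking it ±0.6° gave a reaction on both ends. The remaining tilt was about 0.4°, and trimming it hardly changed the measured moment, so I cannot say whether that was real tilt or sensor bias.
- **Back in the rack:** The comb stands released in its slot, within about 1 mm of the slot's middle along its length. The gripper is well clear, about 0.2 m up.
- **Disagreement explained:** The first pictures showed the comb upright (top of grip at y = -0.135), but later ones gave -0.143, because it had leaned over within its slot play. It now leans the same way by about 0.09 rad, inside the 0.2 limit.
- **Fine comb and other things:** The fine comb shows no movement. I did not re-measure the jar, amber jar or weight, but nothing came near them.

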